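# Set the tier collar of a cake stand on its spacer

### The job

Set the cake stand for its upper tier: slide the taller of the two forked wooden spacers fully home around the threaded post, standing flat on the stand's base, then spin the knurled collar down (clockwise from above) until it bears snugly on the spacer with about 10 N, so that the spacer is held, but gently: at no time with more than 25 N. Let go and leave spacer and collar so; leave all the other things where they are.

Things in the scene. Friction and masses are not known exactly. Their poses are not given: they have to be found in the camera images.
- base: the cake stand's fixed base, a white round disc of 160 mm diameter, 14 mm thick, flat on top. Origin at the centre of its underside, on the counter
- post_axis (a point): point on the vertical axis of the stand's fixed threaded steel post (about 17 mm diameter over the thread, solid core 16 mm), which rises from the middle of the base. The point lies 108 mm below the post's top end; the post stands out of the base by 103 to 106 mm
- collar: knurled metal collar on the post, 48 mm diameter, 32 mm tall in all, the lowest 3 mm being a sprung rubber washer; origin at the centre of its underside, z up. Steep right-hand thread: clockwise from above moves it down, 4 mm per radian (25 mm a turn). At the start its underside is 69 to 72 mm above the base's top, so 6 to 13 mm above the tall spacer's top once that is in place
- collar_centre (a point): centre of the collar, on its axis, 16 mm above its underside. Its thread rubs with about 0.1 N m either way (at rest the moment lies anywhere in that band) and stays where it is left. From first touch on the spacer the washer gives 1 mm for each 12 N (in all about 4 N for each 0.1 rad turned; it is solid after 3 mm), and the turning moment changes by 0.007 to 0.01 N m per N
- tall_spacer: the taller forked wooden spacer, loose, with a steel shoe on top; in all 59 to 63 mm tall, set differently each time. U-shaped block 47 mm wide, upright slot 21 mm wide, 32 mm deep, open to its +x; tail 18 mm wide, 44 mm tall, along -x to 116 mm from the origin. Origin: on its flat underside where the post's axis lies when fully home (slot's end wall 8 mm behind). About 0.15 kg
- tall_spacer_tail (a point): grip point of the taller spacer: in the middle of its tail's width, half-way up the tail (22 mm above the underside), 95 mm behind the origin along -x; axes as the spacer's
- tall_spacer_seat (a point): the origin of the taller spacer once more (underside, where the post's axis comes to lie)
- short_spacer: the shorter forked wooden spacer, loose, with a steel shoe on top; in all 39 to 43 mm tall, set differently each time. U-shaped block 47 mm wide, upright slot 21 mm wide, 32 mm deep, open to its +x; tail 18 mm wide, 30 mm tall, along -x to 116 mm from the origin. Origin: on its flat underside where the post's axis lies when fully home (slot's end wall 8 mm behind). Not wanted; leave it
- tier_plate: the stand's upper tier, a white dish of 170 mm diameter, 14 mm tall, lying on the counter; leave it. Origin under its centre
- mug_a: green glass mug, 76 mm across, 90 mm tall; leave it. Origin under its centre
- bowl: white bowl, 120 mm across, 60 mm tall; leave it. Origin under its centre
- ramekin: small terracotta pot, 68 mm across, 40 mm tall; leave it. Origin under its centre
- spoon: steel spoon about 160 mm long, lying along its x; leave it
Things that resemble listed ones, but are neither listed nor needed, are in the scene too. Leave any pink look-alike of the base alone.

How it is judged (in metres and radians):
On the way, in this order (a step that is already met when the one before it is completed fails the run):
1. the taller spacer stands flat on the base with its slot fully home around the post (horizontal distance between tall_spacer_seat and post_axis below 0.005 m and z of tall_spacer_seat in the frame of base between 0.011 and 0.017 m and angle between tall_spacer_seat's own z axis and vertical below 0.06 rad), for 0.2 s.
2. the collar has been spun down and bears on the taller spacer (all of step 1 and contact force between collar and tall_spacer between 3 and 20 N), for 0.2 s.
At the end, for the whole second after the job is handed in: The taller spacer stands flat (within 3 mm and 0.06 rad) on the base, fully home around the post (within 5 mm), at rest, and the collar bears on it with 3 to 20 N (all of step 2 and linear speed of tall_spacer below 0.01 m/s); the robot touches nothing.
It fails at once if the collar presses on the taller spacer with more than 25 N (contact force between collar and tall_spacer above 25 N).
It fails at once if another thing is moved by more than 25 mm (distance of any of tier_plate, mug_a, bowl, ramekin, spoon, short_spacer from where it was at the start of the episode above 0.025 m).
It also fails if it takes over 72 s, if anything falls off the work surface, if the arm or the gripper's body presses on something with over 40 N, if the wrist force passes 120 N, or if a joint passes its speed limit or range.

### The arm

A 7-joint arm with a two-finger parallel gripper is mounted at the origin on the work surface. World frame = base frame: x ahead of the robot, y to its left, z up, the work surface at z = 0. Lengths are in mm, angles in rad, forces in N, time in s.
With the tool pointing down it reaches from about 375 to 925 mm from the base axis. Payload 3.1 kg.
Tool frame: the origin (TCP) lies between the finger pads; the fingertips stand arm.tip_reach ahead of it and the grasp point (between the pads) lies 3 mm ahead of it (arm.tip_reach is the distance from the TCP to the fingertips, in mm); z points along the fingers, y is the line along which they close (so a half turn about z gives the same grasp; the last joint's range is limited). The gripper opens to 85 mm and grips with 20 to 120 N. Pads are 22 mm wide; open, the fingers measure 114 mm over their backs; the gripper's body (76 mm by 85 mm) begins 54 mm behind the grasp point. The pads swing forward as they close: fully open they stand 13 mm farther back than shut.
Start: joints at [1.044, 0.383, 0.044, 1.598, -0.018, 1.161, -0.05], TCP at [270.275, -591.147, 253.269] pointing down, gripper open.
Joint ranges: [-2.61, 2.61], [-0.41, 2.15], [-1.48, 1.57], [0, 2.5], [-1.57, 4.71], [0.05, 1.97], [-2.85, 2.85]. Speed limits (rad/s): [2.79, 2.79, 3.14, 3.14, 3.14, 3.14, 3.14].

### API

Orientations are given as a rotation vector (axis times angle).
In Python, from bench import arm gives the robot as it stands.
- The arm moves only by the tool move_arm, never from a script. Its arguments are lists of equal length, an entry for each row: "xyz": the shift along the world's x, y, z in m, a list of three; "delta_rot": the turn, a rotation vector about the world's x, y, z in rad, a list of three; "hand": the finger opening in m, from 0 to 0.0854. In form: {"xyz": [[dx, dy, dz], ...], "delta_rot": [[rx, ry, rz], ...], "hand": [hand, ...]}. A call has 1 to 20 rows; each row shifts and turns the commanded pose from where the row before left it; what a row does not reach is not made up. A row lasts 1/12 s, in which the tool goes at most 41.7 mm and 7.16 degrees, less where a joint would pass 70% of its speed; a pose out of reach is approached as far as the arm can. A call with a gripper value outside its range is refused whole. The fingers move at their own pace and stop on an object; "grip_force" is the grip in N (left out, the last holds). Time passes only in rows, so rows that do not move let the fingers close. It gives the time, the measured TCP pose, the force, the opening and the grip force at its end, in the units of the state.
- arm.read_state(): the state, without advancing time (a new reading comes with each control period).
- arm.grab_frame(name): name is "side" or "top" or "wrist"; returns (picture, depth): 420x560x3 uint8, red, green, blue; 420x560 float32, mm along the optical axis (not along the pixel's ray), 0 where there is no reading.
- arm.calibration(name): a dict with "mtx" (3x3 intrinsics, pixels), "k1" (the pictures are not rectified: a ray, as slopes to the right and down, at radius r is drawn at 1 + k1 r^2 times it, then the intrinsics apply), "R" (3x3) and "t" (3): a world point X has camera coordinates R X + t. Camera axes: x right, y down, z forward; pixel columns grow to the right and rows downward; lengths in mm; the calibration is good to about 2 mm. A picture is of the moment at which its call begins: read the wrist's pose just before it. calibration takes no time and is no camera call; for the wrist camera it gives the pose at the moment of the call.
- arm.close_job(): hands the job in; it is judged then, once.
The state is a dict: "time": time; "q": joint angles; "joint_vel": joint speeds; "effort": joint torques, N m; "tcp_pos": TCP position; "eef_rot": TCP orientation; "contact_force": force on the tool from outside, world axes, zero at the start; "moment": the same for the moment, N m; "width": opening from 0.0 (shut) to 1.0 (fully open); "grasp_force": force on a finger pad.
Only numpy, scipy, OpenCV 4.12 (cv2) and the standard library are available. Lean on these libraries where they do the work, as an engineer would, in place of code of your own. Each camera call takes 0.05 s, during which the arm holds its last target. There are 200 camera calls.

## Working session

There is one attempt and no reset: what is moved stays moved. The work goes in short steps, Python scripts to look and compute and a tool call to move; the robot and the scene stay as the last step left them, time stands still between calls to the robot, and variables do not carry over. Pictures are saved under pics/ and viewed, at most 10 in all, crops included, and the job is handed in when it is done.

Besides the shell and the picture viewer there is one more tool, called as name(argument=value, ...) on one line, values as JSON. move_arm: Moves the arm, as the interface text tells. Its arguments: {"type":"object","properties":{"xyz":{"type":"array"},"delta_rot":{"type":"array"},"hand":{"type":"array"},"grip_force":{"type":"number"}},"required":["xyz","delta_rot","hand"]}

```bash
mkdir -p pics; cat > h.py <<'E'
from bench import arm
import numpy as np, cv2, pickle
def grab(n):
    c=arm.calibration(n); p,d=arm.grab_frame(n)
    return p,d,c
def save(tag,n):
    p,d,c=grab(n); pickle.dump((p,d,c),open(f'{tag}.pkl','wb')); return p,d,c
def load(tag): return pickle.load(open(f'{tag}.pkl','rb'))
def cloud(d,c):
    h,w=d.shape; u,v=np.meshgrid(np.arange(w),np.arange(h))
    K=c['mtx']; pts=np.stack([u,v],-1).reshape(-1,1,2).astype(float)
    n=cv2.undistortPoints(pts,np.array(K,float),np.array([c['k1'],0,0,0.]),).reshape(h,w,2)
    X=np.concatenate([n*d[...,None],d[...,None]],-1)
    return (X-np.array(c['t']))@np.array(c['R'])
def png(name,p,s=1):
    cv2.imwrite(f'pics/{name}.png',cv2.resize(p[...,::-1],None,fx=s,fy=s,interpolation=cv2.INTER_CUBIC))
E
python3 - <<'E'
from h import *
print({k:v for k,v in arm.read_state().items()}, arm.tip_reach)
a=save('top0','top')
b=save('side0','side')
png('top0',a[0],1.4);png('side0',b[0],1.4)
E
```

```text
{'time': 0.0, 'q': array([ 1.04420961,  0.38382776,  0.04385075,  1.59958327, -0.0179316 ,
        1.1612284 , -0.04992391]), 'joint_vel': array([-2.83797206e-04, -5.05332542e-04, -1.33254575e-03,  4.04763895e-04,
       -1.22028981e-03,  6.46642484e-05, -8.53685910e-04]), 'effort': array([ 2.09583241e-04, -4.33464217e+01,  1.02441989e+00, -2.49509364e+01,
        1.04357471e-02,  1.13740592e-02, -7.28233431e-06]), 'tcp_pos': array([ 269.87128439, -590.34212163,  251.88774112]), 'eef_rot': array([-3.06715204e+00, -6.67885023e-01,  1.06859557e-03]), 'contact_force': array([ 0.544836  , -0.05181959, -0.50969649]), 'moment': array([0.01133226, 0.0060092 , 0.00966763]), 'grasp_force': 0.0, 'width': 0.9970840077555053} 22.0
```

View pics/top0.png

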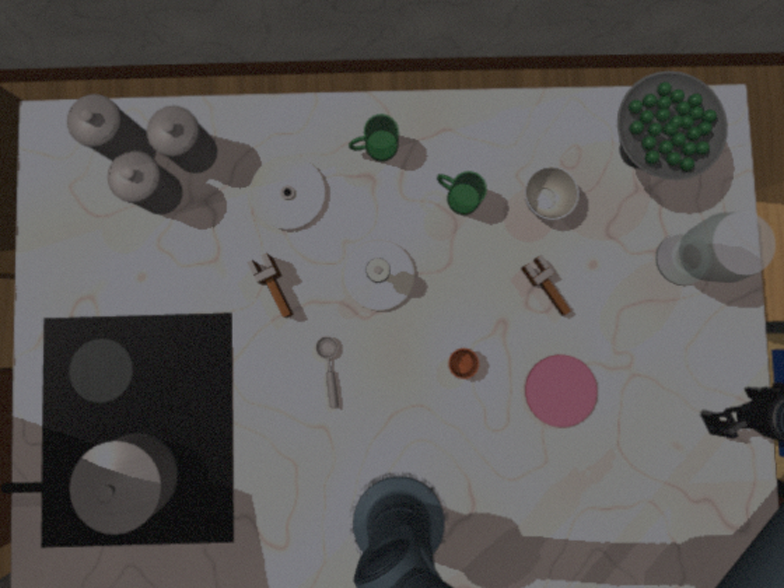

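View pics/side0.png

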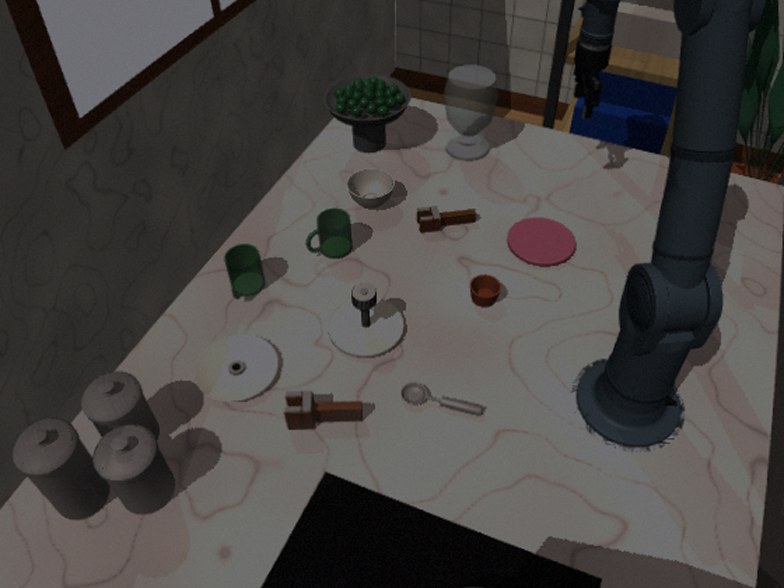

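The top view shows the stand with post and collar at (378,270), and forked spacers at (272,285) and (547,285). The spoon is at (332,370), the ramekin at (463,362), and the tier plate at (290,195). Next I use depth to tell the heights apart and get poses.

```bash
python3 - <<'E'
from h import *
p,d,c=load('top0'); X=cloud(d,c)
def reg(u0,u1,v0,v1): # 1.4x px
    s=np.s_[int(v0/1.4):int(v1/1.4),int(u0/1.4):int(u1/1.4)]
    return X[s].reshape(-1,3)[(d[s]>0).ravel()]
print('table z',np.median(reg(420,450,280,320)[:,2]))
for n,r in dict(L=(240,300,245,325),R=(510,580,250,325)).items():
    P=reg(*r); Q=P[P[:,2]>15]
    print(n,len(Q),np.percentile(Q[:,2],[5,25,50,75,90,97]))
    top=Q[Q[:,2]>np.percentile(Q[:,2],95)-5]
    m=Q.mean(0); print(' mean',m,' topmean',top.mean(0))
    rect=cv2.minAreaRect(Q[:,:2].astype(np.float32)); print(rect)
    tr=cv2.minAreaRect(top[:,:2].astype(np.float32)); print(tr)
    w,V=np.linalg.eigh(np.cov(Q[:,:2].T)); ax=V[:,1]; ax*=np.sign(ax@(top.mean(0)-m)[:2]); print('axis',ax,np.arctan2(ax[1],ax[0]))
P=reg(330,430,225,325)
Q=P[(P[:,2]>8)&(P[:,2]<25)]
print('disc',cv2.minEnclosingCircle(Q[:,:2].astype(np.float32)),np.median(Q[:,2]))
Q=P[P[:,2]>60]; print('collar',len(Q),np.percentile(Q[:,2],[5,50,95]))
T=Q[abs(Q[:,2]-np.percentile(Q[:,2],50))<8];print(cv2.minEnclosingCircle(T[:,:2].astype(np.float32)),np.median(T,0))
for n,uv in dict(mug=(465,193),spoonbowl=(327,348),spoonend=(335,400),ram=(463,362),plate=(290,195),bowl=(552,195)).items():
    print(n,X[int(uv[1]/1.4),int(uv[0]/1.4)].round())
s=arm.calibration('wrist');print(s['R'],s['t'],s['mtx'])
E
```

```text
table z -0.3551873440699195
L 485 [22.23673422 41.75297358 46.16288867 60.54055924 62.95733643 64.90970414]
 mean [532.44981371 261.49151744  48.21644181]  topmean [558.94705202 277.16639781  62.46184389]
((522.5883178710938, 258.3925476074219), (140.47865295410156, 47.28306579589844), 25.878437042236328)
((561.7965698242188, 277.07330322265625), (49.10544967651367, 46.60271453857422), 25.525907516479492)
axis [0.90559933 0.42413424] 0.4380056679055864
R 430 [18.92849436 27.74804155 32.28798641 39.52344017 41.77878629 43.57924214]
 mean [ 514.91307709 -340.82167044   32.77377221]  topmean [ 541.17199424 -325.79557154   40.77271029]
((506.8260498046875, -348.33935546875), (139.34808349609375, 47.84477996826172), 32.95405960083008)
((544.081787109375, -324.02203369140625), (48.442195892333984, 48.253082275390625), 31.801145553588867)
axis [0.83792453 0.54578611] 0.5773269937565464
disc ((566.520751953125, 11.461080551147461), 106.286376953125) 13.831237005431378
collar 240 [109.45290869 114.84007468 119.04147353]
((544.9449462890625, 28.337238311767578), 24.616342544555664) [543.91291112  27.88483194 114.94349195]
mug [ 731. -173.    1.]
spoonbowl [387. 150.   1.]
spoonend [275. 132.  18.]
ram [ 347. -152.    1.]
plate [732. 223.  13.]
bowl [ 718. -370.    7.]
[[ 0.41642779 -0.90916353 -0.0030948 ]
 [-0.87114254 -0.39998243  0.28482405]
 [-0.2601895  -0.11591264 -0.95857482]] [-648.31177915  -37.49294563  378.93132081] [[303.25739035   0.         281.55451349]
 [  0.         303.25739035 207.74903392]
 [  0.           0.           1.        ]]
```

The left spacer is the taller one: its top is about 62 mm and its axis about 25.7°. Its origin is about (563,278), its grip point about (478,237), and the post is about (545,28). The tool is already nearly aligned with it, so I move above the tail.

move_arm(xyz=[[0.0087, 0.0345, 0], [0.0087, 0.0345, 0], [0.0087, 0.0345, 0], [0.0087, 0.0345, 0], [0.0087, 0.0345, 0], [0.0087, 0.0345, 0], [0.0087, 0.0345, 0], [0.0087, 0.0345, 0], [0.0087, 0.0345, 0], [0.0087, 0.0345, 0], [0.0087, 0.0345, 0], [0.0087, 0.0345, 0], [0.0087, 0.0345, 0], [0.0087, 0.0345, 0], [0.0087, 0.0345, 0], [0.0087, 0.0345, 0], [0.0087, 0.0345, 0], [0.0087, 0.0345, 0], [0.0087, 0.0345, 0], [0.0087, 0.0345, 0]], delta_rot=[[0, 0, 0], [0, 0, 0], [0, 0, 0], [0, 0, 0], [0, 0, 0], [0, 0, 0], [0, 0, 0], [0, 0, 0], [0, 0, 0], [0, 0, 0], [0, 0, 0], [0, 0, 0], [0, 0, 0], [0, 0, 0], [0, 0, 0], [0, 0, 0], [0, 0, 0], [0, 0, 0], [0, 0, 0], [0, 0, 0.02]], hand=[0.085, 0.085, 0.085, 0.085, 0.085, 0.085, 0.085, 0.085, 0.085, 0.085, 0.085, 0.085, 0.085, 0.085, 0.085, 0.085, 0.085, 0.085, 0.085, 0.085])

```text
time: 1.77
tcp_pos: [444.0, 100.3, 253.0]
eef_rot: [3.062, 0.699, -0.0]
contact_force: [0.9, 0.1, 0.0]
width: 0.994
grasp_force: 0.0
```

move_arm(xyz=[[0.0087, 0.0345, -0.01], [0.0087, 0.0345, -0.015], [0.0087, 0.0345, -0.02], [0.0087, 0.0345, -0.025], [0, 0, -0.02], [0, 0, 0], [0, 0, 0]], delta_rot=[[0, 0, 0], [0, 0, 0], [0, 0, 0], [0, 0, 0], [0, 0, 0], [0, 0, 0], [0, 0, 0]], hand=[0.05, 0.05, 0.05, 0.05, 0.05, 0.05, 0.05])

```text
time: 2.35
tcp_pos: [477.3, 234.6, 162.6]
eef_rot: [3.062, 0.7, -0.007]
contact_force: [-0.1, -1.2, 0.4]
width: 0.588
grasp_force: 0.0
```

```bash
cat > spacer.py <<'E'
from h import *
import sys
s=arm.read_state(); print(s['tcp_pos'].round(1),s['eef_rot'].round(3),s['contact_force'].round(1))
p,d,c=save(sys.argv[1],'wrist'); X=cloud(d,c); png(sys.argv[1],p)
E
python3 - <<'E'
import sys; sys.argv=['','w1']
from spacer import *
Q=X[(d>0)]; Q=Q[(Q[:,2]>10)&(Q[:,2]<80)&(np.hypot(Q[:,0]-520,Q[:,1]-258)<95)]
top=Q[Q[:,2]>53]; tail=Q[(Q[:,2]>38)&(Q[:,2]<49)]
print(len(top),np.percentile(top[:,2],[10,50,90]),cv2.minAreaRect(top[:,:2].astype(np.float32)))
print(len(tail),np.median(tail[:,2]),cv2.minAreaRect(tail[:,:2].astype(np.float32)))
T=X[d>0];T=T[abs(T[:,2])<8];print(np.median(T[:,2]))
E
```

```text
[477.3 234.6 162.6] [ 3.062  0.7   -0.007] [-0.1 -1.2  0.4]
3592 [57.29770111 61.03781035 62.02915781] ((561.426513671875, 278.3553466796875), (49.88179397583008, 47.596588134765625), 25.11292839050293)
2478 43.13225012178946 ((520.1209106445312, 259.367919921875), (137.8675537109375, 21.41071891784668), 24.910322189331055)
-0.49702609815692916
```

View pics/w1.png

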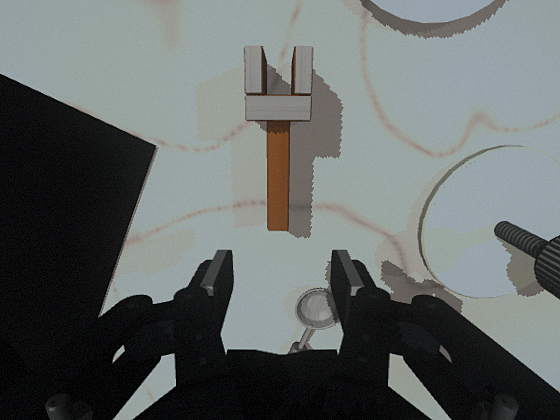

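The wrist view shows the tall spacer from (278,50) to (278,230) with the tail centred at u≈278. The spoon bowl is at (318,308) and the post top at (500,230). The spacer top is about 61.5 mm, the axis 25.1° and the grip point about (475.5,238). I descend and grasp.

move_arm(xyz=[[-0.002, 0.0015, -0.03], [0, 0.001, -0.03], [0, 0, -0.03], [0, 0, -0.025], [0, 0, -0.015], [0, 0, -0.005], [0, 0, 0], [0, 0, 0]], delta_rot=[[0, 0, -0.012], [0, 0, 0], [0, 0, 0], [0, 0, 0], [0, 0, 0], [0, 0, 0], [0, 0, 0], [0, 0, 0]], hand=[0.045, 0.045, 0.045, 0.045, 0.045, 0.045, 0.045, 0.045])

```text
time: 3.07
tcp_pos: [478.3, 237.6, 31.0]
eef_rot: [3.067, 0.678, 0.005]
contact_force: [0.3, 0.1, 0.7]
width: 0.528
grasp_force: 0.0
```

move_arm(xyz=[[0, 0, 0], [0, 0, 0], [0, 0, 0], [0, 0, 0], [0, 0, 0], [0, 0, 0], [0, 0, 0], [0, 0, 0]], delta_rot=[[0, 0, 0], [0, 0, 0], [0, 0, 0], [0, 0, 0], [0, 0, 0], [0, 0, 0], [0, 0, 0], [0, 0, 0]], hand=[0.005, 0.005, 0.005, 0.005, 0.005, 0.005, 0.005, 0.005], grip_force=60)

```text
time: 3.73
tcp_pos: [478.2, 238.7, 31.2]
eef_rot: [-3.067, -0.68, -0.005]
contact_force: [-0.8, -1.9, 6.6]
width: 0.199
grasp_force: 59.6
```

move_arm(xyz=[[0, 0, 0.01], [0, 0, 0.02], [0, 0, 0.03], [0, 0, 0.03], [0, 0, 0.03], [0, 0, 0.02], [-0.005, -0.02, 0], [-0.007, -0.027, 0], [-0.007, -0.027, 0], [-0.007, -0.027, 0], [-0.007, -0.027, 0], [-0.007, -0.027, 0], [-0.007, -0.027, 0], [-0.007, -0.027, 0], [-0.007, -0.027, 0], [-0.005, -0.02, 0], [-0.003, -0.018, 0], [0, 0, 0], [0, 0, 0], [0, 0, 0]], delta_rot=[[0, 0, 0], [0, 0, 0], [0, 0, 0], [0, 0, 0], [0, 0, 0], [0, 0, 0], [0, 0, 0], [0, 0, 0], [0, 0, 0], [0, 0, 0], [0, 0, 0], [0, 0, 0], [0, 0, 0], [0, 0, 0], [0, 0, 0], [0, 0, 0], [0, 0, 0], [0, 0, 0], [0, 0, 0], [0, 0, 0]], hand=[0.005, 0.005, 0.005, 0.005, 0.005, 0.005, 0.005, 0.005, 0.005, 0.005, 0.005, 0.005, 0.005, 0.005, 0.005, 0.005, 0.005, 0.005, 0.005, 0.005])

```text
time: 5.4
tcp_pos: [407.6, -35.3, 169.5]
eef_rot: [-3.066, -0.682, -0.0]
contact_force: [-0.0, 0.8, -1.6]
width: 0.205
grasp_force: 58.6
```

```bash
python3 - <<'E'
import sys; sys.argv=['','w2']
from spacer import *
Q=X[d>0]
for lo,hi in [(8,20),(75,118),(118,135)]:
    S=Q[(Q[:,2]>lo)&(Q[:,2]<hi)&(np.hypot(Q[:,0]-545,Q[:,1]-28)<90)]
    if len(S)>5: print(lo,len(S),np.median(S,0).round(1),[np.round(v,1) for v in cv2.minEnclosingCircle(S[:,:2].astype(np.float32))])
S=Q[(Q[:,2]>190)&(Q[:,2]<215)]
print(len(S),np.percentile(S[:,2],[5,50,95]),cv2.minAreaRect(S[:,:2].astype(np.float32)))
E
```

```text
[407.6 -35.3 169.5] [-3.066 -0.682 -0.   ] [-0.   0.8 -1.6]
8 3582 [526.3  18.3  13.3] [array([543.9,  28.5]), np.float64(80.4)]
75 1204 [523.   19.2 109.9] [array([525.5,  21. ]), np.float64(14.1)]
28678 [193.99194547 199.43841703 212.43958895] ((449.4074401855469, -15.290359497070312), (118.6766357421875, 103.30912017822266), 25.354297637939453)
```

View pics/w2.png

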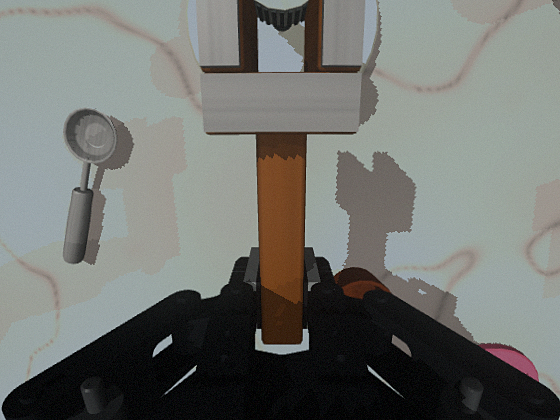

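Held straight: the block spans u 203–360, the tail is centred at u≈281, and the disc edge is visible behind it. I measure the block's centreline from rows above 135.

```bash
python3 - <<'E'
from h import *
p,d,c=load('w2'); X=cloud(d,c)
S=X[:133][(d[:133]>0)&(X[:133,:,2]>175)]
zs=np.median(S[:,2]);S=S[abs(S[:,2]-zs)<5]
n=np.array(c['R'])
# tilt by plane fit
A=np.c_[S[:,:2]-S[:,:2].mean(0),np.ones(len(S))];print('plane',np.linalg.lstsq(A,S[:,2],rcond=None)[0])
r=cv2.minAreaRect(S[:,:2].astype(np.float32));print(r)
a=2*np.arctan2(-.682,-3.066)
for a in (a,np.deg2rad(25.4)):
    u=np.array([np.cos(a),np.sin(a)]);w=np.array([-u[1],u[0]])
    al=S[:,:2]@u; la=S[:,:2]@w
    B=la[(al<al.min()+20)]
    print('back edge',np.percentile(al,.5),'lat centre',(np.percentile(la,.3)+np.percentile(la,99.7))/2,np.ptp(la), (B.min()+B.max())/2)
    for nme,P in dict(post=(543.9,28.5),tcp=(407.6,-35.3)).items(): print(nme,np.array(P)@u,np.array(P)@w)
E
```

```text
plane [-1.81944673e-02 -6.77860924e-03  1.98860036e+02]
((485.6421203613281, 1.798440933227539), (36.17892837524414, 46.50477600097656), 24.8903751373291)
back edge 422.62639495594874 lat centre -204.22834244056912 46.50591837962952 -204.2379288460199
post 504.69519666554487 -204.74915985841537
tcp 354.20224013428646 -204.75503188897042
back edge 421.4707454454515 lat centre -206.68869347415932 46.506672475773996 -206.68647062435247
post 503.5487170903389 -207.55276321136694
tcp 353.0580551619504 -206.72169621319676
```

Lateral error is about 0.5 mm, with about 58 mm to slide. I descend first to put the underside around 17.5 mm, then slide most of the way.

move_arm(xyz=[[0, 0, -0.015], [0, 0, -0.025], [0, 0, -0.025], [0, 0, -0.025], [0, 0, -0.02], [0, 0, -0.01], [0, 0, 0], [0, 0, 0], [0, 0, 0]], delta_rot=[[0, 0, 0], [0, 0, 0], [0, 0, 0], [0, 0, 0], [0, 0, 0], [0, 0, 0], [0, 0, 0], [0, 0, 0], [0, 0, 0]], hand=[0.005, 0.005, 0.005, 0.005, 0.005, 0.005, 0.005, 0.005, 0.005])

```text
time: 6.2
tcp_pos: [409.1, -35.6, 50.4]
eef_rot: [3.066, 0.682, 0.004]
contact_force: [0.8, 0.4, -1.5]
width: 0.204
grasp_force: 58.5
```

```bash
python3 - <<'E'
import sys; sys.argv=['','w3']
from spacer import *
b=save('side1','side')
png('side1',b[0][150:290,170:350],4)
S=X[:133][(d[:133]>0)]; S=S[(S[:,2]>72)&(S[:,2]<88)]
print(np.percentile(S[:,2],[5,50,95]),cv2.minAreaRect(S[:,:2].astype(np.float32)))
A=np.c_[S[:,:2]-S[:,:2].mean(0),np.ones(len(S))];print('plane',np.linalg.lstsq(A,S[:,2],rcond=None)[0])
E
```

```text
[409.1 -35.6  50.4] [3.066 0.682 0.004] [ 0.8  0.4 -1.5]
[75.87323359 80.12730269 81.26622096] ((487.4306640625, 1.7974853515625), (37.17552947998047, 46.45380401611328), 25.28940200805664)
plane [-2.75549370e-02 -1.23831409e-02  7.97762284e+01]
```

View pics/side1.png

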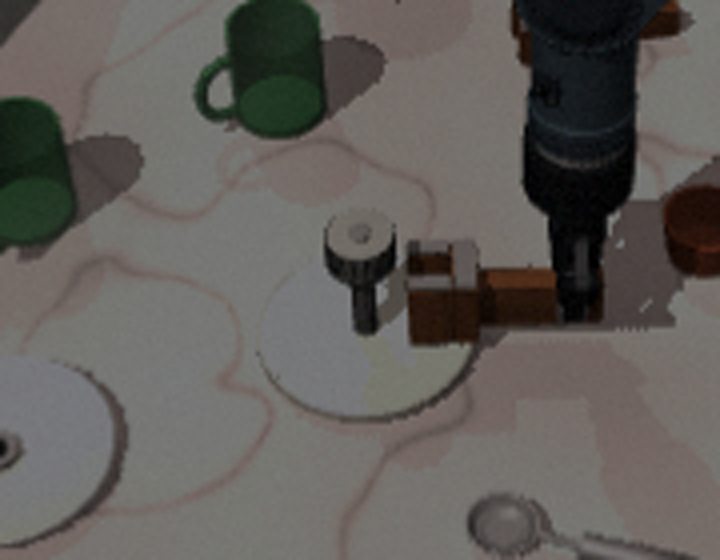

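The side view shows the spacer nose at (410,290) pointing at the post at (365,310), just below the collar. I slide it in.

move_arm(xyz=[[-0.0002, 0.0005, -0.001], [0.0036, 0.0017, 0], [0.0036, 0.0017, 0], [0.0036, 0.0017, 0], [0.0036, 0.0017, 0], [0.0036, 0.0017, 0], [0.0036, 0.0017, 0], [0.0036, 0.0017, 0], [0.0036, 0.0017, 0], [0.0036, 0.0017, 0], [0.0036, 0.0017, 0], [0.0036, 0.0017, 0], [0.0036, 0.0017, 0], [0, 0, 0], [0, 0, 0]], delta_rot=[[0, 0, 0], [0, 0, 0], [0, 0, 0], [0, 0, 0], [0, 0, 0], [0, 0, 0], [0, 0, 0], [0, 0, 0], [0, 0, 0], [0, 0, 0], [0, 0, 0], [0, 0, 0], [0, 0, 0], [0, 0, 0], [0, 0, 0]], hand=[0.005, 0.005, 0.005, 0.005, 0.005, 0.005, 0.005, 0.005, 0.005, 0.005, 0.005, 0.005, 0.005, 0.005, 0.005])

```text
time: 7.55
tcp_pos: [450.9, -15.0, 48.3]
eef_rot: [-3.067, -0.681, -0.0]
contact_force: [-0.3, 0.8, -1.1]
width: 0.203
grasp_force: 58.5
```

move_arm(xyz=[[0.0018, 0.0009, 0], [0.0018, 0.0009, 0], [0.0018, 0.0009, 0], [0, 0, 0], [0, 0, 0]], delta_rot=[[0, 0, 0], [0, 0, 0], [0, 0, 0], [0, 0, 0], [0, 0, 0]], hand=[0.005, 0.005, 0.005, 0.005, 0.005])

```text
time: 7.97
tcp_pos: [456.3, -12.4, 48.4]
eef_rot: [3.067, 0.681, 0.0]
contact_force: [-0.3, -0.0, -1.6]
width: 0.205
grasp_force: 58.5
```

move_arm(xyz=[[0.0009, 0.0004, 0], [0.0009, 0.0004, 0], [0.0009, 0.0004, 0], [0, 0, 0], [0, 0, 0]], delta_rot=[[0, 0, 0], [0, 0, 0], [0, 0, 0], [0, 0, 0], [0, 0, 0]], hand=[0.005, 0.005, 0.005, 0.005, 0.005])

```text
time: 8.38
tcp_pos: [458.9, -11.3, 48.3]
eef_rot: [-3.067, -0.681, -0.0]
contact_force: [0.1, -0.2, -2.0]
width: 0.202
grasp_force: 58.5
```

move_arm(xyz=[[0.0009, 0.0004, 0], [0.0009, 0.0004, 0], [0, 0, 0], [0, 0, 0]], delta_rot=[[0, 0, 0], [0, 0, 0], [0, 0, 0], [0, 0, 0]], hand=[0.005, 0.005, 0.005, 0.005])

```text
time: 8.72
tcp_pos: [459.2, -11.0, 47.9]
eef_rot: [3.067, 0.68, -0.005]
contact_force: [-3.7, -1.7, 0.2]
width: 0.201
grasp_force: 58.9
```

Contact with the post (about 4 N). I lower it onto the base.

move_arm(xyz=[[-0.0005, -0.0002, -0.001], [0, 0, -0.001], [0, 0, -0.001], [0, 0, 0], [0, 0, 0]], delta_rot=[[0, 0, 0], [0, 0, 0], [0, 0, 0], [0, 0, 0], [0, 0, 0]], hand=[0.005, 0.005, 0.005, 0.005, 0.005])

```text
time: 9.13
tcp_pos: [459.3, -11.1, 45.2]
eef_rot: [3.067, 0.68, -0.003]
contact_force: [-5.0, -1.6, 2.6]
width: 0.204
grasp_force: 59.6
```

move_arm(xyz=[[0, 0, -0.0005], [0, 0, -0.0005], [0, 0, 0], [0, 0, 0]], delta_rot=[[0, 0, 0], [0, 0, 0], [0, 0, 0], [0, 0, 0]], hand=[0.005, 0.005, 0.005, 0.005])

```text
time: 9.47
tcp_pos: [459.3, -11.1, 45.1]
eef_rot: [3.066, 0.68, -0.004]
contact_force: [-8.8, -2.8, 12.4]
width: 0.202
grasp_force: 60.7
```

Seated. I release, rise, and look.

move_arm(xyz=[[0, 0, 0], [0, 0, 0], [0, 0, 0], [0, 0, 0], [0, 0, 0.02], [0, 0, 0.04], [0, 0, 0.04], [0, 0, 0.04], [0.01, 0.005, 0.03], [0.02, 0.01, 0], [0, 0, 0], [0, 0, 0]], delta_rot=[[0, 0, 0], [0, 0, 0], [0, 0, 0], [0, 0, 0], [0, 0, 0], [0, 0, 0], [0, 0, 0], [0, 0, 0], [0, 0, 0], [0, 0, 0], [0, 0, 0], [0, 0, 0]], hand=[0.035, 0.035, 0.035, 0.035, 0.035, 0.035, 0.035, 0.085, 0.085, 0.085, 0.085, 0.085])

```text
time: 10.47
tcp_pos: [491.3, 5.2, 215.0]
eef_rot: [-3.066, -0.683, -0.003]
contact_force: [-0.7, -0.9, -0.1]
width: 0.995
grasp_force: 0.0
```

```bash
python3 - <<'E'
import sys; sys.argv=['','w4']
from spacer import *
Q=X[d>0]
R=lambda S:[np.round(v,1) for v in cv2.minEnclosingCircle(S[:,:2].astype(np.float32))]
n=np.hypot(Q[:,0]-544,Q[:,1]-28.5)
S=Q[(n<90)&(abs(Q[:,2]-13.5)<4)];print('base',np.median(S[:,2]),R(S))
S=Q[(n<30)&(Q[:,2]>104)&(Q[:,2]<128)];print('collar',len(S),np.percentile(S[:,2],[5,25,50,75,95]));
S=S[abs(S[:,2]-np.median(S[:,2]))<3];print(R(S))
S=Q[(n<40)&(Q[:,2]>68)&(Q[:,2]<82)];print('spacer top',len(S),np.percentile(S[:,2],[5,50,95]),cv2.minAreaRect(S[:,:2].astype(np.float32)))
A=np.c_[S[:,:2]-S[:,:2].mean(0),np.ones(len(S))];print('plane',np.linalg.lstsq(A,S[:,2],rcond=None)[0])
S=Q[(n>26)&(n<125)&(Q[:,2]>53)&(Q[:,2]<65)];print('tail top',len(S))
A=np.c_[S[:,:2]-S[:,:2].mean(0),np.ones(len(S))];print('plane',np.linalg.lstsq(A,S[:,2],rcond=None)[0])
b=save('side2','side')
png('side2',np.vstack([p[0:210,140:420],b[0][140:350,170:450]]),1.4)
E
```

```text
[491.3   5.2 215. ] [-3.066e+00 -6.830e-01 -3.000e-03] [-0.7 -0.9 -0.1]
base 13.26453391970911 [array([543.9,  28.9]), np.float64(80.3)]
collar 3630 [112.89406871 113.78069832 114.31986232 114.89798753 116.32410107]
[array([544. ,  28.8]), np.float64(24.8)]
spacer top 181 [69.91242551 74.6613432  76.29777529] ((542.7216796875, 28.643207550048828), (48.840850830078125, 46.46968078613281), 25.16657257080078)
plane [ 1.90159929e-02 -6.18076438e-04  7.37633417e+01]
tail top 1500
plane [-2.64656003e-03  1.45117090e-03  5.70477161e+01]
```

View pics/side2.png

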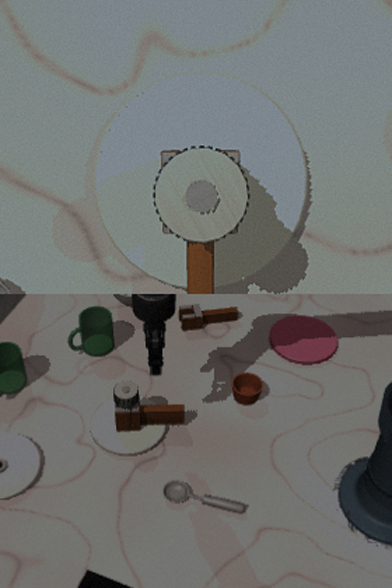

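The spacer is home: offset about 1.2 mm, flat, at 25.2°. The collar is centred at (544,28.8) with a gap of about 7.8 mm, so roughly 1.95 rad to touch. I check the wrist range for turning.

```bash
python3 - <<'E'
from h import *
s=arm.read_state();print(s['q'].round(3),s['moment'].round(3),s['time'],s['tcp_pos'])
E
```

```text
[ 0.471  0.171 -0.606  1.99   0.114  1.016 -1.322] [-0.024 -0.023 -0.027] 10.5667 [488.9675178    4.1895577  213.18306571]
```

move_arm(xyz=[[0.01, 0.0045, 0], [0.01, 0.0045, 0], [0.01, 0.0045, 0], [0.01, 0.0045, 0], [0.01, 0.0045, -0.01], [0.004, 0.002, -0.01], [0, 0, -0.01], [0, 0, -0.01], [0, 0, 0], [0, 0, 0]], delta_rot=[[0, 0, 0.115], [0, 0, 0.115], [0, 0, 0.115], [0, 0, 0.115], [0, 0, 0.115], [0, 0, 0.115], [0, 0, 0.115], [0, 0, 0.115], [0, 0, 0], [0, 0, 0]], hand=[0.085, 0.085, 0.085, 0.085, 0.085, 0.085, 0.085, 0.085, 0.085, 0.085])

```text
time: 11.4
tcp_pos: [542.3, 28.2, 172.5]
eef_rot: [-2.447, -1.966, 0.005]
contact_force: [-0.3, -1.1, -0.8]
width: 0.995
grasp_force: 0.0
```

```bash
python3 - <<'E'
from h import *
s=arm.read_state();print(s['q'].round(3),s['moment'].round(3),s['time'],s['tcp_pos'])
E
```

```text
[ 0.485  0.364 -0.716  1.898  0.283  0.987 -0.574] [ 0.018 -0.032  0.015] 11.4 [542.28581115  28.2380515  172.54966244]
```

move_arm(xyz=[[0.0012, 0.0005, 0], [0, 0, -0.01], [0, 0, -0.015], [0, 0, -0.02], [0, 0, -0.015], [0, 0, -0.005], [0, 0, 0], [0, 0, 0]], delta_rot=[[0, 0, 0.12], [0, 0, 0.12], [0, 0, 0.12], [0, 0, 0.12], [0, 0, 0.12], [0, 0, 0], [0, 0, 0], [0, 0, 0]], hand=[0.085, 0.085, 0.085, 0.085, 0.085, 0.085, 0.085, 0.085])

```text
time: 12.07
tcp_pos: [545.6, 29.3, 109.8]
eef_rot: [1.759, 2.603, 0.0]
contact_force: [-0.7, -0.6, -0.4]
width: 0.995
grasp_force: 0.0
```

```bash
python3 - <<'E'
from h import *
s=arm.read_state();print(s['q'].round(3),s['moment'].round(3),s['contact_force'].round(1),s['tcp_pos'],s['eef_rot'])
E
```

```text
[ 0.523  0.491 -0.779  1.93   0.438  0.897 -0.095] [-0.006 -0.042  0.075] [-0.7 -0.6 -0.4] [545.57764665  29.25932029 109.83340516] [1.75882244e+00 2.60265167e+00 3.29506046e-04]
```

move_arm(xyz=[[-0.001, -0.0003, 0], [0, 0, 0], [0, 0, 0], [0, 0, 0], [0, 0, 0], [0, 0, 0], [0, 0, 0], [0, 0, 0], [0, 0, 0]], delta_rot=[[0, 0, 0], [0, 0, 0], [0, 0, 0], [0, 0, 0], [0, 0, 0], [0, 0, 0], [0, 0, 0], [0, 0, 0], [0, 0, 0]], hand=[0.035, 0.035, 0.035, 0.035, 0.035, 0.035, 0.035, 0.035, 0.035], grip_force=30)

```text
time: 12.82
tcp_pos: [544.3, 28.8, 110.6]
eef_rot: [1.755, 2.605, -0.002]
contact_force: [-3.3, -0.9, 6.0]
width: 0.554
grasp_force: 30.2
```

```bash
cat > st.py <<'E'
from h import *
M=[];F=[]
for i in range(5):
    s=arm.read_state();M.append(s['moment']);F.append(s['contact_force'])
e=s['eef_rot']; print('yaw',round(2*np.arctan2(e[1],e[0]),3),'q',s['q'].round(2),'M',np.mean(M,0).round(3),'sd',np.std(M,0).round(3),'F',np.mean(F,0).round(1),s['tcp_pos'].round(1),s['time'],s['width'],s['effort'][6].round(3))
E
python3 st.py
```

```text
yaw 1.956 q [ 0.53  0.49 -0.78  1.93  0.44  0.9  -0.09] M [-0.158  0.624  0.027] sd [0. 0. 0.] F [-3.3 -0.9  6. ] [544.3  28.8 110.6] 12.8167 0.5536789739595999 0.008
```

Now I turn clockwise 1.4 rad, following down.

move_arm(xyz=[[0, 0, -0.0004], [0, 0, -0.0004], [0, 0, -0.0004], [0, 0, -0.0004], [0, 0, -0.0004], [0, 0, -0.0004], [0, 0, -0.0004], [0, 0, -0.0004], [0, 0, -0.0004], [0, 0, -0.0004], [0, 0, 0], [0, 0, 0]], delta_rot=[[0, 0, -0.1], [0, 0, -0.1], [0, 0, -0.1], [0, 0, -0.1], [0, 0, -0.1], [0, 0, -0.1], [0, 0, -0.1], [0, 0, -0.1], [0, 0, -0.1], [0, 0, -0.1], [0, 0, 0], [0, 0, 0]], hand=[0.035, 0.035, 0.035, 0.035, 0.035, 0.035, 0.035, 0.035, 0.035, 0.035, 0.035, 0.035])

```text
time: 13.82
tcp_pos: [544.4, 28.8, 106.6]
eef_rot: [2.787, 1.447, -0.001]
contact_force: [-3.3, -1.2, 5.6]
width: 0.553
grasp_force: 30.3
```

```bash
python3 st.py
```

```text
yaw 0.958 q [ 0.36  0.43 -0.57  1.94  0.31  0.85 -0.99] M [-0.27   0.586 -0.155] sd [0. 0. 0.] F [-3.3 -1.2  5.6] [544.4  28.8 106.6] 13.8167 0.5532931442033111 0.086
```

move_arm(xyz=[[0, 0, -0.0004], [0, 0, -0.0004], [0, 0, -0.0004], [0, 0, 0], [0, 0, 0]], delta_rot=[[0, 0, -0.1], [0, 0, -0.1], [0, 0, -0.1], [0, 0, 0], [0, 0, 0]], hand=[0.035, 0.035, 0.035, 0.035, 0.035])

```text
time: 14.23
tcp_pos: [544.5, 28.7, 105.4]
eef_rot: [2.972, 1.014, -0.0]
contact_force: [-2.6, -0.9, 5.9]
width: 0.553
grasp_force: 30.3
```

```bash
cat > av.py <<'E'
from h import *
M=[];F=[];E=[]
for i in range(8):
    arm.grab_frame('side'); s=arm.read_state();M.append(s['moment']);F.append(s['contact_force']);E.append(s['effort'][6])
e=s['eef_rot']; print('yaw',round(2*np.arctan2(e[1],e[0])%6.2832,3),'Mz',np.mean(M,0)[2].round(4),'sd',np.std(M,0)[2].round(3),'eff',np.mean(E).round(4),np.std(E).round(4),'F',np.mean(F,0).round(1),s['tcp_pos'].round(1),s['time'])
E
python3 av.py
```

```text
yaw 0.658 Mz -0.1412 sd 0.026 eff 0.1315 0.0005 F [-2.7 -1.   6.4] [544.5  28.6 105.4] 14.7333
```

move_arm(xyz=[[0, 0, -0.0004], [0, 0, -0.0004], [0, 0, 0], [0, 0, 0]], delta_rot=[[0, 0, -0.1], [0, 0, -0.1], [0, 0, 0], [0, 0, 0]], hand=[0.035, 0.035, 0.035, 0.035])

```text
time: 15.07
tcp_pos: [544.5, 28.6, 104.6]
eef_rot: [3.059, 0.712, -0.0]
contact_force: [-2.8, -1.1, 5.2]
width: 0.552
grasp_force: 30.3
```

```bash
python3 av.py
```

```text
yaw 0.458 Mz -0.1297 sd 0.022 eff 0.1315 0.0017 F [-2.4 -1.1  6.3] [544.5  28.6 104.6] 15.4667
```

move_arm(xyz=[[0, 0, -0.0004], [0, 0, 0], [0, 0, 0]], delta_rot=[[0, 0, -0.1], [0, 0, 0], [0, 0, 0]], hand=[0.035, 0.035, 0.035])

```text
time: 15.72
tcp_pos: [544.5, 28.6, 104.2]
eef_rot: [3.091, 0.558, 0.0]
contact_force: [-2.8, -0.6, 5.4]
width: 0.551
grasp_force: 30.3
```

```bash
python3 av.py
```

```text
yaw 0.358 Mz -0.1372 sd 0.024 eff 0.132 0.0017 F [-2.5 -1.5  6.5] [544.5  28.6 104.2] 16.1167
```

The joint-7 effort is a clean signal, with a baseline of 0.1315. I continue in 0.1 rad steps.

move_arm(xyz=[[0, 0, -0.0004], [0, 0, 0], [0, 0, 0]], delta_rot=[[0, 0, -0.1], [0, 0, 0], [0, 0, 0]], hand=[0.035, 0.035, 0.035])

```text
time: 16.37
tcp_pos: [544.5, 28.6, 103.8]
eef_rot: [3.115, 0.403, 0.0]
contact_force: [-3.4, -0.9, 7.1]
width: 0.55
grasp_force: 30.3
```

```bash
python3 av.py
```

```text
yaw 0.258 Mz -0.1438 sd 0.024 eff 0.1319 0.0017 F [-2.6 -1.6  6.3] [544.5  28.6 103.8] 16.7667
```

move_arm(xyz=[[0, 0, -0.0004], [0, 0, 0], [0, 0, 0]], delta_rot=[[0, 0, -0.1], [0, 0, 0], [0, 0, 0]], hand=[0.035, 0.035, 0.035])

```text
time: 17.02
tcp_pos: [544.5, 28.6, 103.4]
eef_rot: [3.131, 0.247, 0.0]
contact_force: [-2.9, -1.2, 6.2]
width: 0.555
grasp_force: 30.3
```

```bash
python3 av.py
```

```text
yaw 0.158 Mz -0.1336 sd 0.036 eff 0.1402 0.0017 F [-2.5 -1.5  6.5] [544.5  28.6 103.4] 17.4167
```

First touch shows (+0.008). Another 0.2 rad, in steps.

move_arm(xyz=[[0, 0, -0.0004], [0, 0, 0], [0, 0, 0]], delta_rot=[[0, 0, -0.1], [0, 0, 0], [0, 0, 0]], hand=[0.035, 0.035, 0.035])

```text
time: 17.67
tcp_pos: [544.5, 28.6, 103.1]
eef_rot: [3.139, 0.09, 0.0]
contact_force: [-2.0, -1.9, 6.2]
width: 0.547
grasp_force: 30.4
```

```bash
python3 av.py
```

```text
yaw 0.057 Mz -0.15 sd 0.027 eff 0.1646 0.0014 F [-2.7 -1.1  6.9] [544.5  28.6 103.1] 18.0667
```

move_arm(xyz=[[0, 0, -0.0004], [0, 0, -0.0002], [0, 0, 0], [0, 0, 0]], delta_rot=[[0, 0, -0.1], [0, 0, -0.05], [0, 0, 0], [0, 0, 0]], hand=[0.035, 0.035, 0.035, 0.035])

```text
time: 18.4
tcp_pos: [544.5, 28.5, 102.6]
eef_rot: [3.137, -0.144, 0.0]
contact_force: [-3.0, -1.9, 7.3]
width: 0.552
grasp_force: 30.4
```

```bash
python3 av.py
```

```text
yaw 6.191 Mz -0.0815 sd 0.024 eff 0.0678 0.0006 F [-3.2 -1.3  7.5] [544.5  28.5 102.6] 18.8
```

The effort dropped because at rest the moment sits anywhere in the friction band. By angle, the force should be about 10–11 N. A tiny further turn gives a moving reading.

move_arm(xyz=[[0, 0, 0], [0, 0, 0], [0, 0, 0]], delta_rot=[[0, 0, -0.02], [0, 0, 0], [0, 0, 0]], hand=[0.035, 0.035, 0.035])

```text
time: 19.05
tcp_pos: [544.5, 28.6, 102.5]
eef_rot: [3.135, -0.174, 0.0]
contact_force: [-3.4, -2.2, 7.8]
width: 0.552
grasp_force: 30.4
```

```bash
python3 av.py
```

```text
yaw 6.172 Mz 0.1212 sd 0.023 eff -0.1194 0.0001 F [-3.4 -1.5  7.1] [544.5  28.5 102.5] 19.45
```

move_arm(xyz=[[0, 0, 0], [0, 0, 0], [0, 0, 0]], delta_rot=[[0, 0, -0.01], [0, 0, -0.01], [0, 0, -0.01]], hand=[0.035, 0.035, 0.035])

```text
time: 19.7
tcp_pos: [544.5, 28.5, 102.4]
eef_rot: [3.132, -0.221, 0.001]
contact_force: [-2.5, -1.6, 6.8]
width: 0.552
grasp_force: 30.4
```

```bash
python3 -c "
from h import *
s=arm.read_state();print(s['effort'].round(3),s['moment'].round(3),s['joint_vel'].round(4))";python3 av.py
```

```text
[ -0.389 -34.742  -3.051 -19.091  -0.321  -0.959  -0.172] [-0.406  0.592  0.22 ] [-0.0197 -0.0031  0.0241  0.0005 -0.014  -0.0018 -0.1065]
yaw 6.143 Mz 0.1911 sd 0.023 eff -0.1957 0.0236 F [-2.7 -0.9  6.6] [544.5  28.5 102.4] 20.1
```

From the touch angle (about 0.32 rad × 40 N/rad) and the drive moment (0.19 against 0.1 N m), the force is about 11–13 N. I let go here.

move_arm(xyz=[[0, 0, 0], [0, 0, 0], [0, 0, 0], [0, 0, 0], [0, 0, 0], [0, 0, 0], [0, 0, 0.01], [0, 0, 0.025], [0, 0, 0.035], [0, 0, 0.035], [-0.02, -0.01, 0.03], [-0.02, -0.01, 0], [0, 0, 0], [0, 0, 0]], delta_rot=[[0, 0, 0], [0, 0, 0], [0, 0, 0], [0, 0, 0], [0, 0, 0], [0, 0, 0], [0, 0, 0], [0, 0, 0], [0, 0, 0], [0, 0, 0], [0, 0, 0], [0, 0, 0], [0, 0, 0], [0, 0, 0]], hand=[0.085, 0.085, 0.085, 0.085, 0.085, 0.085, 0.085, 0.085, 0.085, 0.085, 0.085, 0.085, 0.085, 0.085])

```text
time: 21.27
tcp_pos: [503.9, 8.3, 237.2]
eef_rot: [3.133, -0.227, 0.003]
contact_force: [0.7, 0.3, -0.1]
width: 0.995
grasp_force: 0.0
```

```bash
python3 - <<'E'
import sys; sys.argv=['','w5']
from spacer import *
Q=X[d>0]
R=lambda S:[np.round(v,1) for v in cv2.minEnclosingCircle(S[:,:2].astype(np.float32))]
n=np.hypot(Q[:,0]-544,Q[:,1]-28.5)
S=Q[(n<90)&(abs(Q[:,2]-13.5)<4)];print('base',np.median(S[:,2]))
S=Q[(n<24)&(n>10)&(Q[:,2]>90)&(Q[:,2]<128)];print('collar top',len(S),np.median(S[:,2]))
S=Q[(n<40)&(Q[:,2]>70)&(Q[:,2]<82)];print('spacer top',len(S),np.median(S[:,2]),cv2.minAreaRect(S[:,:2].astype(np.float32)))
S=Q[(n>26)&(n<125)&(Q[:,2]>53)&(Q[:,2]<65)]
A=np.c_[S[:,:2]-S[:,:2].mean(0),np.ones(len(S))];print('tail plane',np.linalg.lstsq(A,S[:,2],rcond=None)[0])
b=save('side5','side')
png('side5',np.hstack([p,b[0]])[:, :],0.7)
print(arm.read_state()['moment'],arm.read_state()['effort'][6])
E
```

```text
[503.9   8.3 237.2] [ 3.133e+00 -2.270e-01  3.000e-03] [ 0.7  0.3 -0.1]
base 13.299663593131541
collar top 2134 105.9670454546347
spacer top 241 74.94109841989264 ((543.319091796875, 28.015872955322266), (49.12705993652344, 46.30670928955078), 25.15972900390625)
tail plane [ 4.10942652e-03 -4.48073514e-04  5.70665626e+01]
[ 0.03210051 -0.05953503 -0.02460006] 0.0006315587233984843
```

View pics/side5.png

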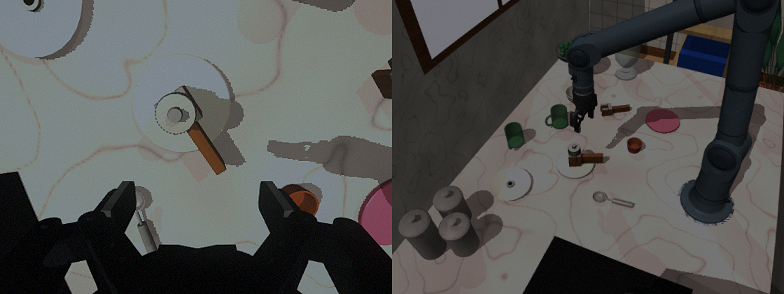

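The view shows the collar at (177,113) sitting on the spacer, the tail running to (215,170), and everything else in place. The collar fell 8.35 mm, matching the turn, and the washer is compressed about 1 mm (about 12 N). I hand in.

```bash
python3 -c "
from bench import arm
print(arm.close_job())"
```

```text
the job is handed in; nothing more can be done
None
```

The tall spacer is fully home and flat on the base, the collar is spun down onto it with an estimated 12 N (not measured directly), the arm is clear, and the job was handed in about 21 s into the run; no verdict was returned.

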